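# Change trays at the phone repair bench

## Task

The empty red parts tray has been left standing open: push it fully shut first. Then hook the lip of the yellow tray from behind and draw that tray all the way out to its stop, so that the battery lying in it can be reached. Leave the battery lying in its tray, the green tray shut, and everything else on the bench where it is.

Things in the scene. Friction and masses are not known exactly. Their poses are not given: they have to be found in the camera images.
- yellow_tray (a joint): Slide of the yellow tray in m: 0 shut on its back stop, grows as it comes out towards the robot (along -x of yellow_lip), 0.100 out on its front stop. No spring or catch: about 2 N of drag, it stays where left. Start: 0 to 0.012.
- yellow_lip (a point): Middle of the top inner edge of the yellow tray's lip, 44 mm over the bench; moves with the tray. x points into the case (shutting), y along the lip, z up. The lip's upright hooking face is at x = 0, 100 mm wide, wall 6 mm thick; behind it an open finger well, floor 30 mm below this point, runs to a bay wall 16 mm high at x = 53 mm. Outside, it slopes down to the toe (see the units).
- yellow_unit: Fixed tray unit of the yellow tray: grey case 150 long (x) x 104 wide x 55 mm high, clear roof. Origin: centre of its underside; x points away from the robot. The case front is 50 mm behind the lip when shut. The lip's outside slopes at 45 deg down to a toe, whose upright face is 35 mm in front of yellow_lip, 8 to 14 mm over the bench: push there to shut it.
- red_tray (a joint): Slide of the red tray in m: 0 shut on its back stop, grows as it comes out towards the robot (along -x of red_lip), 0.100 out on its front stop. No spring or catch: about 2 N of drag, it stays where left. Start: 0.05 to 0.085 (standing open).
- red_lip (a point): Middle of the top inner edge of the red tray's lip, 44 mm over the bench; moves with the tray. x points into the case (shutting), y along the lip, z up. The lip's upright hooking face is at x = 0, 100 mm wide, wall 6 mm thick; behind it an open finger well, floor 30 mm below this point, runs to a bay wall 16 mm high at x = 53 mm. Outside, it slopes down to the toe (see the units).
- red_unit: Fixed tray unit of the red tray: grey case 150 long (x) x 104 wide x 55 mm high, clear roof. Origin: centre of its underside; x points away from the robot. The case front is 50 mm behind the lip when shut. The lip's outside slopes at 45 deg down to a toe, whose upright face is 35 mm in front of red_lip, 8 to 14 mm over the bench: push there to shut it.
- green_tray (a joint): Slide of the green tray in m: 0 shut on its back stop, grows as it comes out towards the robot (along -x of green_lip), 0.100 out on its front stop. No spring or catch: about 2 N of drag, it stays where left. Start: 0.
- green_lip (a point): Middle of the top inner edge of the green tray's lip, 44 mm over the bench; moves with the tray. x points into the case (shutting), y along the lip, z up. The lip's upright hooking face is at x = 0, 100 mm wide, wall 6 mm thick; behind it an open finger well, floor 30 mm below this point, runs to a bay wall 16 mm high at x = 53 mm. Outside, it slopes down to the toe (see the units).
- green_unit: Fixed tray unit of the green tray: grey case 150 long (x) x 104 wide x 55 mm high, clear roof. Origin: centre of its underside; x points away from the robot. The case front is 50 mm behind the lip when shut. The lip's outside slopes at 45 deg down to a toe, whose upright face is 35 mm in front of green_lip, 8 to 14 mm over the bench: push there to shut it.
- battery: Loose black phone battery with a pale label, 62 x 40 x 6 mm, lying flat in the bay of the yellow tray (floor 14 mm over the bench). Origin: centre of its underside; x along its length.
- phone: Loose dark phone lying flat, 72 x 146 x 8 mm. Origin: centre of its underside. A bystander.
- screwdriver: Loose screwdriver lying on the bench, 160 mm long along its x, handle to -x. Origin: underside. A bystander.
- flux_jar: Loose small amber jar with a white cap, 40 mm across, 45 mm high. Origin: centre of its underside. A bystander.
- solvent_can: Loose steel can with yellow band, 64 mm across, 140 mm high. Origin: centre of its underside. A bystander.
- cleaner_bottle: Loose blue bottle with orange cap, 66 mm across, 190 mm high. Origin: centre of its underside. A bystander.
- parts_cup: Loose white cup, 70 mm across, 60 mm high. Origin: centre of its underside. A bystander.
- pliers: Loose small pliers with green handles lying on the bench, 135 mm long along its x, 50 mm wide, 12 mm high. Origin: underside. A bystander.

How it is judged (in metres and radians):
On the way, in this order (a step that is already met when the one before it is completed fails the run):
1. the red tray is pushed fully shut while the yellow tray is still in (value of joint red_tray below 0.006 m and value of joint yellow_tray below 0.03 m), for 0.2 s.
2. the yellow tray is drawn out to its stop (value of joint yellow_tray above 0.092 m and value of joint red_tray below 0.01 m), for 0.2 s.
At the end, for the whole second after the job is handed in: The yellow tray is out by more than 92 of its 100 mm and at rest, the red tray is within 10 mm of shut (it came within 6 mm when pushed), the green tray within 8 mm of shut, and the battery lies flat and still in the yellow tray's bay (all of step 2 and value of joint green_tray below 0.008 m and height (world z) of battery between 0.01 and 0.022 m and x of battery in the frame of yellow_lip between 0.055 and 0.19 m and y of battery in the frame of yellow_lip between -0.04 and 0.04 m and linear speed of battery below 0.02 m/s and velocity of joint yellow_tray between -0.01 and 0.01 m/s); the robot touches nothing.
It fails at once if the battery is lifted or thrown up from the floor of its tray (height (world z) of battery above 0.035 m).
It fails at once if the green tray is opened by more than 8 mm (value of joint green_tray above 0.008 m).
It fails at once if a bystander is moved by more than 20 mm (distance of any of phone, screwdriver, flux_jar, solvent_can, cleaner_bottle, parts_cup, pliers from where it was at the start of the episode above 0.02 m).
It also fails if it takes over 53 s, if anything falls off the work surface, if the arm or the gripper's body presses on something with over 40 N, if the wrist force passes 120 N, or if a joint passes its speed limit or range.

## Robot

A 7-joint arm with a two-finger parallel gripper is mounted at the origin on the work surface. World frame = base frame: x ahead of the robot, y to its left, z up, the work surface at z = 0. Lengths are in mm, angles in rad, forces in N, time in s.
With the tool pointing down it reaches from about 425 to 825 mm from the base axis. Payload 3.6 kg.
Tool frame: the origin (TCP) lies midway between the tips of the shut fingers; the grasp point (between the pads) lies 19 mm behind it (env.tcp_to_grasp is the distance from the TCP to the grasp point, in mm); z points along the fingers, y is the line along which they close (so a half turn about z gives the same grasp; the last joint's range is limited). The gripper opens to 85 mm and grips with 20 to 120 N. Pads are 22 mm wide; open, the fingers measure 114 mm over their backs; the gripper's body (76 mm by 85 mm) begins 54 mm behind the grasp point. The pads swing forward as they close: fully open they stand 13 mm farther back than shut.
Start: joints at [-1.272, 0.615, -0.013, 1.423, 0.008, 1.103, -0.04], TCP at [208.008, 615.787, 206.297] pointing down, gripper open.
Joint ranges: [-3.12, 3.12], [-0.3, 2.06], [-1.34, 1.32], [0.26, 2.42], [-1.36, 4.5], [0.01, 1.98], [-2.84, 2.84]. Speed limits (rad/s): [2.79, 2.79, 3.14, 3.14, 3.14, 3.14, 3.14].

## Interface

Orientations are given as a unit quaternion [w, x, y, z].
In Python, from cell import telemetry, viewer, job_done, spotter, env gives the robot as it stands.
- The arm moves only by the tool arm_command, never from a script. Its argument "steps" is a list of rows, each an object of numbers: "x", "y", "z": the shift along the tool's x, y, z in mm; "yaw": the turn about the tool's z in rad. A call has exactly 5 rows; each row shifts and turns the commanded pose from where the row before left it, along the tool's axes as they then stand; what a row does not reach is not made up. A row lasts 1/8 s, in which the tool goes at most 62.5 mm and 10.7 degrees, less where a joint would pass 70% of its speed; a pose out of reach is approached as far as the arm can. A call is refused whole if a number of a shift passes 62.5 or a number of a turn 0.188, either way. A call with a gripper value outside its range is refused whole. "grip" is the gripper's target within -1 to 1 (fully open at 1, half-way at 0, shut at -1), set as the call begins (left out, the last holds). The fingers move at their own pace and stop on an object; "squeeze" is the grip in N (left out, the last holds). Time passes only in rows, so rows that do not move let the fingers close, or fill a call up. It gives the time, the measured TCP pose, the force, the opening and the grip force at its end, in the units of the state.
- telemetry.sense(): the state, without advancing time (a new reading comes with each control period).
- viewer.get_image(name): name is "scene" or "side" or "wrist"; returns a dict with "frame" (400x640x3 uint8, red, green, blue), "z_map" (400x640 float32, mm along the optical axis (not along the pixel's ray), 0 where there is no reading), "vertical_fov" (degrees; the focal length in pixels is half the picture's height over the tangent of half this angle, whatever the lens; pixels are square), "cx", "cy" (the principal point, pixels), "rvec" (rotation vector, rad) and "tvec" (3), from world to camera coordinates, as OpenCV has them. Camera axes: x right, y down, z forward; pixel columns grow to the right and rows downward; lengths in mm; the calibration is good to about 2 mm. The wrist camera is an equidistant fisheye: a pixel r from the principal point sees the ray r / f radians off the axis. A picture is of the moment at which its call begins.
- job_done(): hands the job in; it is judged then, once.
Trained networks look in a picture, given as the dict that the camera call returned (one of the last four; its "shot" number tells which), for a name from the list of things; names that differ only in an ending like _2 or _b are one class to them, and where a whole thing is asked for, a point or a joint stands for the part that bears it (a point fixed in the world has none). Each returns a list of dicts, best first, with "score" (0 to 1); they miss things now and then, are a little off and sometimes report something else, mostly with a low value. They report only what shows in the picture. A call takes as long as a camera call.
- spotter.search_frame(picture, label): "location" ([x, y, z] in mm, in world coordinates, good to about 4 mm: the middle of the surface that is visible of it).
- spotter.tip_of(picture, label): "location" ([x, y, z] in mm, in world coordinates, good to about 4 mm: a listed point, or the origin of a listed thing).
The state is a dict: "t": time; "joints": joint angles; "joint_velocities": joint speeds; "joint_torque": joint torques, N m; "ee_pos": TCP position; "eef_rot": TCP orientation; "ft_force": force on the tool from outside, world axes, zero at the start; "ft_torque": the same for the moment, N m; "opening": finger opening in mm; "grasp_force": force on a finger pad.
Only numpy, scipy, OpenCV 4.12 (cv2) and the standard library are available. Lean on these libraries where they do the work, as an engineer would, in place of code of your own. Each camera call takes 0.05 s, during which the arm holds its last target. There are 200 camera calls.

## Working session

There is one attempt and no reset: what is moved stays moved. The work goes in short steps, Python scripts to look and compute and a tool call to move; the robot and the scene stay as the last step left them, time stands still between calls to the robot, and variables do not carry over. Pictures are saved under pics/ and viewed, at most 10 in all, crops included, and the job is handed in when it is done.

Besides the shell and the picture viewer there is one more tool, called after ">>>" as name(argument=value, ...), one argument or row to a line, values as JSON. arm_command: Moves the arm, as the interface text tells. Its arguments: {"type":"object","properties":{"steps":{"type":"array","items":{"type":"object","properties":{"x":{"type":"number"},"y":{"type":"number"},"z":{"type":"number"},"yaw":{"type":"number"}}}},"grip":{"type":"number"},"squeeze":{"type":"number"}},"required":["steps"]}

```bash
mkdir -p pics
cat > h.py <<'E'
import numpy as np, cv2
from cell import telemetry, viewer, spotter
def pts(p):
    h,w=p["z_map"].shape; f=h/2/np.tan(np.radians(p["vertical_fov"])/2)
    v,u=np.mgrid[:h,:w]; z=p["z_map"]
    c=np.stack([(u-p["cx"])/f*z,(v-p["cy"])/f*z,z],-1)
    R=cv2.Rodrigues(np.array(p["rvec"],float))[0]
    return (c-np.array(p["tvec"],float).ravel())@R
def save(p,n): cv2.imwrite(f"pics/{n}.png",p["frame"][:,:,::-1])
E
python3 - <<'E'
from h import *
s=telemetry.sense(); print(s["t"],s["ee_pos"],s["eef_rot"],s["opening"])
for n in ("scene","side"):
    p=viewer.get_image(n); save(p,n+"0"); np.savez(n+"0",P=pts(p),f=p["frame"])
    for l in ["yellow_lip","red_lip","green_lip","yellow_unit","red_unit","green_unit","battery","phone","screwdriver","flux_jar","solvent_can","cleaner_bottle","parts_cup","pliers"]:
        print(n,l,[(np.round(d["location"]).tolist(),round(d["score"],2)) for d in spotter.tip_of(p,l)[:2]])
print(telemetry.sense()["t"])
E
```

```text
0.0 [207.73636494 614.99806399 205.08792641] [-2.06275758e-04  1.62121245e-01  9.86769936e-01 -1.32415134e-03] 85.17175520971718
scene yellow_lip [([610.0, 158.0, 49.0], 0.92), ([704.0, -324.0, 1.0], 0.42)]
scene red_lip [([499.0, -15.0, 41.0], 0.82)]
scene green_lip [([675.0, -183.0, 42.0], 0.85)]
scene yellow_unit [([734.0, 169.0, -0.0], 0.63)]
scene red_unit [([703.0, -1.0, -2.0], 0.97), ([582.0, -399.0, -3.0], 0.38)]
scene green_unit [([796.0, -175.0, 1.0], 0.87)]
scene battery []
scene phone [([335.0, 212.0, 2.0], 0.59), ([568.0, 414.0, 2.0], 0.53)]
scene screwdriver [([377.0, -340.0, -0.0], 0.56)]
scene flux_jar [([705.0, -324.0, -1.0], 0.67)]
scene solvent_can [([566.0, 411.0, 3.0], 0.85)]
scene cleaner_bottle [([654.0, 476.0, -2.0], 0.73)]
scene parts_cup [([583.0, -398.0, -3.0], 0.56)]
scene pliers [([416.0, 370.0, -2.0], 0.82), ([331.0, 214.0, 0.0], 0.71)]
side yellow_lip [([607.0, 160.0, 46.0], 0.84)]
side red_lip [([495.0, -16.0, 48.0], 0.6)]
side green_lip [([674.0, -184.0, 44.0], 0.84)]
side yellow_unit [([737.0, 168.0, 1.0], 0.76)]
side red_unit [([701.0, -6.0, -0.0], 0.85), ([377.0, -341.0, -2.0], 0.52)]
side green_unit [([799.0, -178.0, 1.0], 0.6)]
side battery [([584.0, -403.0, 2.0], 0.31)]
side phone [([332.0, 208.0, 1.0], 0.71), ([580.0, -401.0, -2.0], 0.39)]
side screwdriver [([380.0, -342.0, 0.0], 0.77)]
side flux_jar [([704.0, -328.0, -2.0], 0.82)]
side solvent_can [([565.0, 410.0, 1.0], 0.65), ([704.0, -328.0, 1.0], 0.59)]
side cleaner_bottle [([655.0, 478.0, 1.0], 0.9)]
side parts_cup [([579.0, -399.0, -1.0], 0.65), ([701.0, -3.0, 3.0], 0.57)]
side pliers [([411.0, 370.0, -0.0], 0.73), ([334.0, 209.0, 5.0], 0.24)]
1.5
```

Run:
```python
from h import *
for n in ("scene0","side0"):
    d=np.load(n+".npz");P=d["P"];F=d["f"]
    hsv=cv2.cvtColor(F,cv2.COLOR_RGB2HSV)
    for name,c,hr in (("yellow",(608,159),(18,35)),("red",(497,-15),(0,8)),("green",(674,-184),(40,85))):
        m=(hsv[...,0]>=hr[0])&(hsv[...,0]<=hr[1])&(hsv[...,1]>90)&(np.hypot(P[...,0]-c[0],P[...,1]-c[1])<75)
        t=P[m&(P[...,2]>40)&(P[...,2]<50)]
        b=P[m&(P[...,2]>6)&(P[...,2]<14)&(P[...,0]<c[0])]
        for k,q in (("top",t),("toe",b)):
            if len(q)<8: print(n,name,k,len(q)); continue
            (cx,cy),(w,h),a=cv2.minAreaRect(q[:,:2].astype(np.float32))
            print(n,name,k,len(q),q[:,:2].mean(0).round(1),"rect",round(cx,1),round(cy,1),round(w,1),round(h,1),round(a,1),"slope",np.polyfit(q[:,1],q[:,0],1)[0].round(3))
    # case sides, roof edge 45..58 z
    for name,c in (("yellow",(736,168)),("red",(702,-4)),("green",(798,-177))):
        m=(np.abs(P[...,0]-c[0])<85)&(np.abs(P[...,1]-c[1])<60)&(P[...,2]>49)&(P[...,2]<60)
        q=P[m]; r=cv2.minAreaRect(q[:,:2].astype(np.float32)); print(n,name,len(q),np.round(r[0],1),np.round(r[1],1),round(r[2],1))
```

```text
scene0 yellow top 136 [604.5 162.4] rect 603.7 161.4 12.8 99.3 4.1 slope -0.084
scene0 yellow toe 16 [605.9 188.4] rect 606.5 184.6 3.8 48.3 3.3 slope -0.032
scene0 red top 105 [495.2 -14. ] rect 494.3 -13.9 11.8 99.0 4.8 slope -0.07
scene0 red toe 5
scene0 green top 125 [ 671.3 -178.8] rect 674.0 -168.7 116.2 53.3 65.8 slope -0.016
scene0 green toe 21 [ 664.6 -149.1] rect 669.4 -158.3 24.6 65.0 27.4 slope -0.351
scene0 yellow 3076 [736.1 172.9] [152. 104.] 4.9
scene0 red 2523 [702.2   1.9] [152.2 105. ] 4.4
scene0 green 2596 [ 798.6 -171.9] [151.9 106.5] 3.9
side0 yellow top 84 [602.9 154.7] rect 627.3 160.1 67.6 98.8 4.2 slope -0.156
side0 yellow toe 25 [577.3 140.6] rect 574.7 147.1 24.6 87.1 23.0 slope -0.234
side0 red top 102 [490.9 -25.1] rect 490.5 -20.3 14.1 92.6 5.7 slope -0.113
side0 red toe 0
side0 green top 133 [ 666.4 -186.2] rect 672.1 -196.2 53.7 111.0 34.0 slope -0.093
side0 green toe 31 [ 642.1 -195.5] rect 639.8 -191.4 27.5 94.2 21.3 slope -0.183
side0 yellow 1124 [732.8 171.5] [155.6 109.8] 3.3
side0 red 1430 [6.999e+02 5.000e-01] [152.7 107.4] 4.6
side0 green 1586 [ 796.1 -174.2] [154.4 106.1] 4.4
```

View pics/scene0.png

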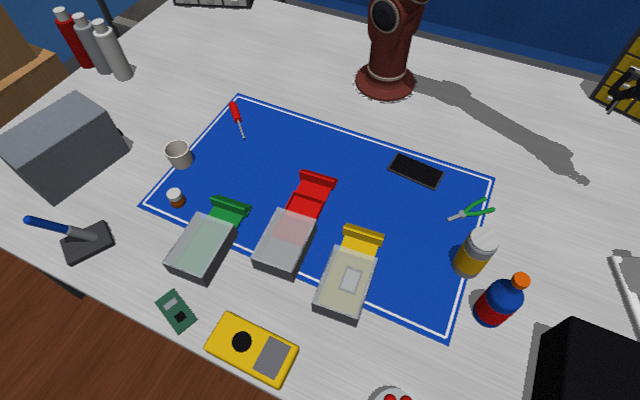

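View pics/side0.png

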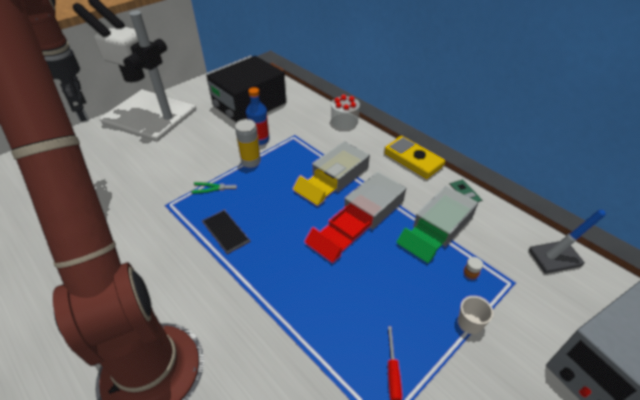

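>>> arm_command(
  steps=[
    {"yaw":-0.135},
    {"yaw":-0.135},
    {"yaw":-0.13},
    {},
    {},
  ],
  grip=-1,
)

```text
invalid input
```

>>> arm_command(
  steps=[
    {"x":0,"y":0,"z":0,"yaw":-0.135},
    {"x":0,"y":0,"z":0,"yaw":-0.135},
    {"x":0,"y":0,"z":0,"yaw":-0.13},
    {"x":0,"y":0,"z":0,"yaw":0},
    {"x":0,"y":0,"z":0,"yaw":0},
  ],
  grip=-1,
)

```text
t: 2.12
ee_pos: [208.1, 615.8, 206.3]
eef_rot: [-0.0, -0.036, 0.999, -0.0]
ft_force: [-0.9, -0.7, 0.7]
opening: 0.1
grasp_force: 0.0
```

>>> arm_command(
  steps=[
    {"x":-36,"y":-50,"z":0,"yaw":0},
    {"x":-36,"y":-50,"z":0,"yaw":0},
    {"x":-36,"y":-50,"z":0,"yaw":0},
    {"x":-36,"y":-50,"z":0,"yaw":0},
    {"x":-36,"y":-50,"z":0,"yaw":0},
  ],
)

```text
t: 2.75
ee_pos: [407.3, 378.4, 206.6]
eef_rot: [0.0, -0.036, 0.999, 0.0]
ft_force: [0.4, 1.6, 0.1]
opening: -0.3
grasp_force: 0.0
```

>>> arm_command(
  steps=[
    {"x":0,"y":-60,"z":0,"yaw":0},
    {"x":0,"y":-60,"z":0,"yaw":0},
    {"x":0,"y":-60,"z":0,"yaw":0},
    {"x":0,"y":-60,"z":20,"yaw":0},
    {"x":0,"y":-60,"z":20,"yaw":0},
  ],
)

```text
t: 3.38
ee_pos: [428.9, 80.4, 167.1]
eef_rot: [0.001, -0.036, 0.999, 0.0]
ft_force: [1.4, -0.6, 0.3]
opening: -0.1
grasp_force: 0.0
```

>>> arm_command(
  steps=[
    {"x":0,"y":-50,"z":20,"yaw":0},
    {"x":0,"y":-50,"z":20,"yaw":0},
    {"x":0,"y":0,"z":20,"yaw":0},
    {"x":0,"y":0,"z":20,"yaw":0},
    {"x":0,"y":0,"z":0,"yaw":0},
  ],
)

```text
t: 4.0
ee_pos: [434.9, -17.8, 86.0]
eef_rot: [-0.001, -0.036, 0.999, -0.0]
ft_force: [0.4, -0.4, -0.0]
opening: 0.1
grasp_force: 0.0
```

Run:
```python
from h import *
s=telemetry.sense(); print(s["t"],s["ee_pos"],s["ft_force"])
for n in("scene","side","wrist"):
    p=viewer.get_image(n)
    if n!="scene":save(p,n+"1")
    for l in("red_lip","yellow_lip"):print(n,l,[(np.round(d["location"]).tolist(),round(d["score"],2)) for d in spotter.tip_of(p,l)[:2]])
```

```text
4.0 [434.88239088 -17.75267647  86.03366863] [ 0.41185319 -0.44104701 -0.02045436]
scene red_lip [([498.0, -15.0, 40.0], 0.7)]
scene yellow_lip [([610.0, 158.0, 44.0], 0.82), ([332.0, 212.0, -3.0], 0.46)]
side red_lip [([498.0, -20.0, 51.0], 0.8)]
side yellow_lip [([609.0, 162.0, 45.0], 0.73)]
wrist red_lip []
wrist yellow_lip []
```

View pics/side1.png

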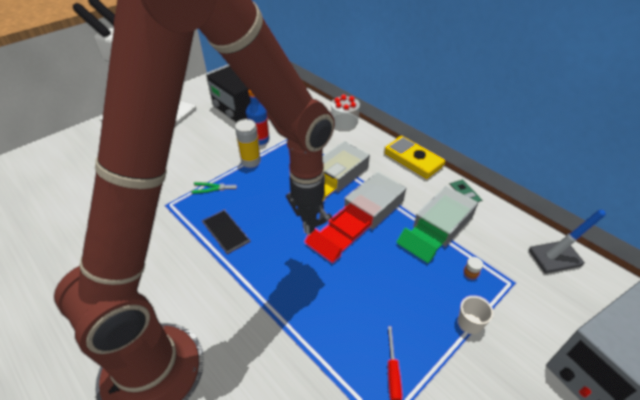

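View pics/wrist1.png

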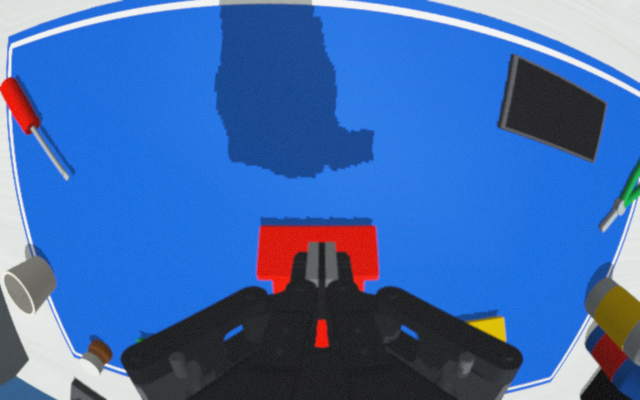

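>>> arm_command(
  steps=[
    {"x":3,"y":0,"z":20,"yaw":0},
    {"x":0,"y":0,"z":20,"yaw":0},
    {"x":0,"y":0,"z":20,"yaw":0},
    {"x":0,"y":0,"z":10,"yaw":0},
    {"x":0,"y":0,"z":9,"yaw":0},
  ],
)

```text
t: 5.08
ee_pos: [433.0, -17.9, 7.6]
eef_rot: [0.0, -0.037, 0.999, -0.0]
ft_force: [-0.4, -0.2, 0.1]
opening: 0.1
grasp_force: 0.0
```

>>> arm_command(
  steps=[
    {"x":-5,"y":0,"z":0,"yaw":0},
    {"x":-5,"y":0,"z":0,"yaw":0},
    {"x":-5,"y":0,"z":0,"yaw":0},
    {"x":-5,"y":0,"z":0,"yaw":0},
    {"x":-5,"y":0,"z":0,"yaw":0},
  ],
)

```text
t: 5.7
ee_pos: [458.0, -16.0, 7.9]
eef_rot: [0.0, -0.037, 0.999, -0.0]
ft_force: [0.7, 0.1, -0.8]
opening: 0.1
grasp_force: 0.0
```

>>> arm_command(
  steps=[
    {"x":-8,"y":0,"z":0,"yaw":0},
    {"x":-8,"y":0,"z":0,"yaw":0},
    {"x":-8,"y":0,"z":0,"yaw":0},
    {"x":-8,"y":0,"z":0,"yaw":0},
    {"x":-8,"y":0,"z":0,"yaw":0},
  ],
)

```text
t: 6.32
ee_pos: [497.5, -13.0, 7.8]
eef_rot: [-0.001, -0.037, 0.999, -0.0]
ft_force: [-1.9, 0.3, 2.7]
opening: 0.2
grasp_force: 1.8
```

>>> arm_command(
  steps=[
    {"x":-5,"y":0,"z":0,"yaw":0},
    {"x":-4,"y":0,"z":0,"yaw":0},
    {"x":-4,"y":0,"z":0,"yaw":0},
    {"x":-4,"y":0,"z":0,"yaw":0},
    {"x":-3,"y":0,"z":0,"yaw":0},
  ],
)

```text
t: 6.95
ee_pos: [517.6, -11.5, 7.8]
eef_rot: [0.0, -0.037, 0.999, 0.0]
ft_force: [-2.7, 0.6, 2.1]
opening: 0.2
grasp_force: 1.7
```

Pushing with ~2 N. Continue in small steps to the stop.

>>> arm_command(
  steps=[
    {"x":-2,"y":0,"z":0,"yaw":0},
    {"x":-2,"y":0,"z":0,"yaw":0},
    {"x":-2,"y":0,"z":0,"yaw":0},
    {"x":-2,"y":0,"z":0,"yaw":0},
    {"x":-2,"y":0,"z":0,"yaw":0},
  ],
)

```text
t: 7.58
ee_pos: [527.5, -10.8, 7.8]
eef_rot: [-0.0, -0.037, 0.999, 0.0]
ft_force: [-2.2, 1.1, 2.6]
opening: 0.2
grasp_force: 1.6
```

>>> arm_command(
  steps=[
    {"x":-1,"y":0,"z":0,"yaw":0},
    {"x":-1,"y":0,"z":0,"yaw":0},
    {"x":-1,"y":0,"z":0,"yaw":0},
    {"x":-1,"y":0,"z":0,"yaw":0},
    {"x":0,"y":0,"z":0,"yaw":0},
  ],
)

```text
t: 8.2
ee_pos: [531.6, -10.5, 7.8]
eef_rot: [0.0, -0.037, 0.999, 0.0]
ft_force: [-1.1, 0.3, 1.9]
opening: 0.3
grasp_force: 1.3
```

>>> arm_command(
  steps=[
    {"x":-1,"y":0,"z":0,"yaw":0},
    {"x":-1,"y":0,"z":0,"yaw":0},
    {"x":-1,"y":0,"z":0,"yaw":0},
    {"x":-1,"y":0,"z":0,"yaw":0},
    {"x":-1,"y":0,"z":0,"yaw":0},
  ],
)

```text
t: 8.82
ee_pos: [536.4, -10.1, 7.8]
eef_rot: [-0.0, -0.037, 0.999, 0.0]
ft_force: [-3.0, 1.1, 3.1]
opening: 0.1
grasp_force: 1.6
```

>>> arm_command(
  steps=[
    {"x":-1,"y":0,"z":0,"yaw":0},
    {"x":-1,"y":0,"z":0,"yaw":0},
    {"x":-1,"y":0,"z":0,"yaw":0},
    {"x":-1,"y":0,"z":0,"yaw":0},
    {"x":0,"y":0,"z":0,"yaw":0},
  ],
)

```text
t: 9.45
ee_pos: [540.6, -9.8, 7.8]
eef_rot: [0.0, -0.037, 0.999, 0.0]
ft_force: [-2.7, 1.2, 2.3]
opening: -0.0
grasp_force: 1.3
```

>>> arm_command(
  steps=[
    {"x":-1,"y":0,"z":0,"yaw":0},
    {"x":-1,"y":0,"z":0,"yaw":0},
    {"x":-1,"y":0,"z":0,"yaw":0},
    {"x":0,"y":0,"z":0,"yaw":0},
    {"x":0,"y":0,"z":0,"yaw":0},
  ],
)

```text
t: 10.07
ee_pos: [543.6, -9.5, 7.8]
eef_rot: [0.0, -0.037, 0.999, 0.0]
ft_force: [-2.2, 0.8, 2.1]
opening: -0.1
grasp_force: 1.2
```

Run:
```python
from h import *
s=telemetry.sense(); print(s["t"],s["ee_pos"],s["ft_force"])
for n in("scene","side"):
    p=viewer.get_image(n); save(p,n+"2")
    for l in("red_lip","yellow_lip","green_lip","red_unit"):print(n,l,[(np.round(d["location"]).tolist(),round(d["score"],2)) for d in spotter.tip_of(p,l)[:2]])
```

```text
10.075 [543.56372435  -9.54522198   7.78420403] [-2.20354828  0.79791845  2.08239228]
scene red_lip [([569.0, -11.0, 42.0], 0.84)]
scene yellow_lip [([606.0, 160.0, 46.0], 0.97)]
scene green_lip [([676.0, -183.0, 42.0], 0.75)]
scene red_unit [([702.0, 2.0, -3.0], 0.73)]
side red_lip [([568.0, -13.0, 45.0], 0.7)]
side yellow_lip [([609.0, 162.0, 46.0], 0.78), ([380.0, -342.0, -4.0], 0.73)]
side green_lip [([674.0, -185.0, 46.0], 0.72)]
side red_unit [([700.0, -6.0, 3.0], 0.91)]
```

View pics/scene2.png

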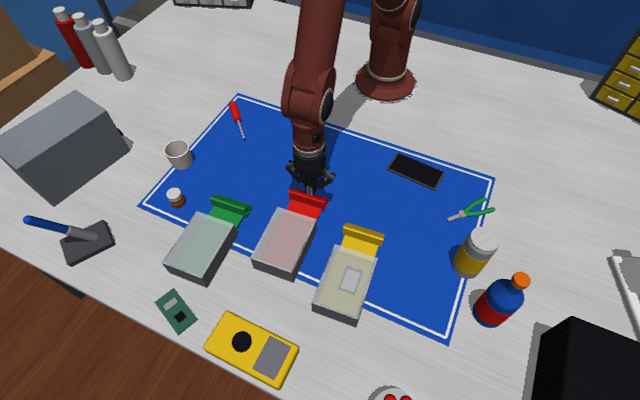

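>>> arm_command(
  steps=[
    {"x":-1,"y":0,"z":0,"yaw":0},
    {"x":-1,"y":0,"z":0,"yaw":0},
    {"x":-1,"y":0,"z":0,"yaw":0},
    {"x":-1,"y":0,"z":0,"yaw":0},
    {"x":0,"y":0,"z":0,"yaw":0},
  ],
)

```text
t: 11.2
ee_pos: [547.5, -9.6, 7.8]
eef_rot: [0.0, -0.037, 0.999, -0.0]
ft_force: [-2.2, 0.3, 1.5]
opening: 0.1
grasp_force: 1.2
```

>>> arm_command(
  steps=[
    {"x":-1,"y":0,"z":0,"yaw":0},
    {"x":-1,"y":0,"z":0,"yaw":0},
    {"x":-1,"y":0,"z":0,"yaw":0},
    {"x":0,"y":0,"z":0,"yaw":0},
    {"x":0,"y":0,"z":0,"yaw":0},
  ],
)

```text
t: 11.82
ee_pos: [550.5, -9.3, 7.8]
eef_rot: [0.0, -0.037, 0.999, -0.0]
ft_force: [-1.1, -0.4, 0.8]
opening: 0.5
grasp_force: 1.0
```

>>> arm_command(
  steps=[
    {"x":-1,"y":0,"z":0,"yaw":0},
    {"x":-1,"y":0,"z":0,"yaw":0},
    {"x":-1,"y":0,"z":0,"yaw":0},
    {"x":0,"y":0,"z":0,"yaw":0},
    {"x":0,"y":0,"z":0,"yaw":0},
  ],
)

```text
t: 12.45
ee_pos: [551.8, -9.2, 7.7]
eef_rot: [-0.002, -0.037, 0.999, -0.0]
ft_force: [-5.8, -1.0, 5.0]
opening: -0.1
grasp_force: 3.5
```

Run:
```python
from h import *
s=telemetry.sense(); print(s["t"],s["ee_pos"],s["ft_force"])
p=viewer.get_image("scene"); P=pts(p); hsv=cv2.cvtColor(p["frame"],cv2.COLOR_RGB2HSV)
for l in("red_lip","yellow_lip","green_lip"):print(l,[(np.round(d["location"]).tolist(),round(d["score"],2)) for d in spotter.tip_of(p,l)[:1]])
for nm,c,hr in (("yellow",(608,159),(18,35)),("red",(573,-10),(0,8)),("green",(674,-184),(40,85))):
    m=(hsv[...,0]>=hr[0])&(hsv[...,0]<=hr[1])&(hsv[...,1]>110)&(np.abs(P[...,0]-c[0])<25)&(np.abs(P[...,1]-c[1])<60)&(P[...,2]>41)&(P[...,2]<50)
    q=P[m]; print(nm,len(q),q.mean(0).round(1),np.polyfit(q[:,1],q[:,0],1)[0].round(3), cv2.minAreaRect(q[:,:2].astype(np.float32)))
crop=p["frame"][150:300,230:400,::-1]; cv2.imwrite("pics/crop3.png",cv2.resize(crop,None,fx=4,fy=4,interpolation=cv2.INTER_CUBIC)[:600])
```

```text
12.45 [551.78105071  -9.20618175   7.70211881] [-5.75743961 -1.04918446  4.98520509]
red_lip [([579.0, -10.0, 40.0], 0.59)]
yellow_lip [([608.0, 161.0, 47.0], 0.68)]
green_lip [([674.0, -181.0, 42.0], 0.66)]
yellow 133 [604.8 162.1  43.5] -0.085 ((604.0022583007812, 161.1117401123047), (11.93492603302002, 97.15782165527344), 4.620572090148926)
red 102 [574.6  -5.9  43.4] -0.082 ((574.2742309570312, -7.885005950927734), (9.757523536682129, 97.80638122558594), 4.670413017272949)
green 98 [ 670.3 -180.    43.2] -0.072 ((669.6254272460938, -181.83251953125), (10.719008445739746, 98.658935546875), 3.8859896659851074)
```

View pics/crop3.png

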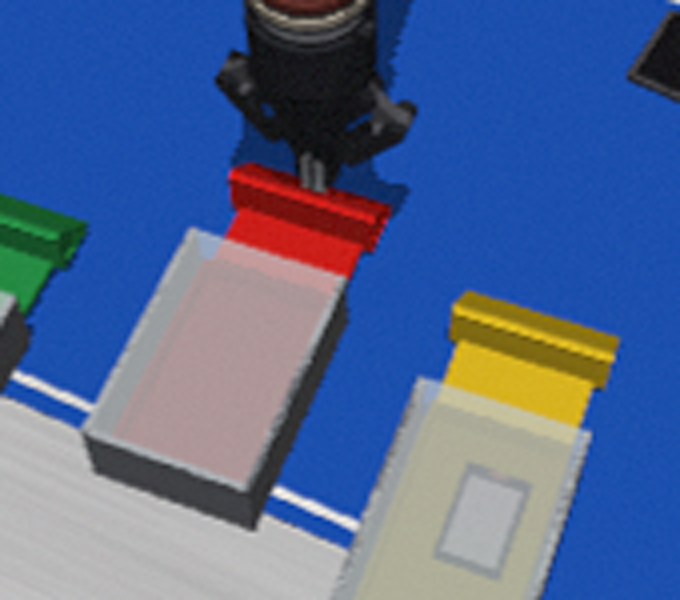

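>>> arm_command(
  steps=[
    {"x":-1,"y":0,"z":0,"yaw":0},
    {"x":-1,"y":0,"z":0,"yaw":0},
    {"x":0,"y":0,"z":0,"yaw":0},
    {"x":0,"y":0,"z":0,"yaw":0},
    {"x":0,"y":0,"z":0,"yaw":0},
  ],
)

```text
t: 13.28
ee_pos: [551.7, -9.2, 7.7]
eef_rot: [-0.004, -0.037, 0.999, -0.0]
ft_force: [-7.6, -1.0, 7.4]
opening: 0.1
grasp_force: 5.6
```

>>> arm_command(
  steps=[
    {"x":10,"y":0,"z":0,"yaw":0},
    {"x":25,"y":0,"z":0,"yaw":0},
    {"x":20,"y":0,"z":-20,"yaw":0},
    {"x":0,"y":0,"z":-40,"yaw":0},
    {"x":0,"y":0,"z":-40,"yaw":0},
  ],
)

```text
t: 13.9
ee_pos: [501.7, -12.3, 108.9]
eef_rot: [0.002, -0.037, 0.999, 0.0]
ft_force: [-0.2, -0.3, -0.0]
opening: 0.2
grasp_force: 0.0
```

Run:
```python
from h import *
s=telemetry.sense(); e=s["ee_pos"]; print(s["t"],e,s["ft_force"])
for n in("scene","side"):
    p=viewer.get_image(n); P=pts(p); hsv=cv2.cvtColor(p["frame"],cv2.COLOR_RGB2HSV)
    if n=="scene":
      c=(577,-9); m=(hsv[...,0]<9)&(hsv[...,1]>110)&(np.abs(P[...,0]-c[0])<25)&(np.abs(P[...,1]-c[1])<60)&(P[...,2]>41)&(P[...,2]<50); print("red",P[m].mean(0).round(1))
    m=(np.hypot(P[...,0]-e[0],P[...,1]-e[1])<45)&(P[...,2]>50)&(P[...,2]<190)
    q=P[m]
    for z in range(60,190,10):
        k=q[(q[:,2]>=z)&(q[:,2]<z+10)]
        if len(k): print(n,z,len(k),"x",(k[:,0].min()-e[0]).round(),(k[:,0].max()-e[0]).round(),"y",(k[:,1].min()-e[1]).round(),(k[:,1].max()-e[1]).round())
```

```text
13.9 [501.74928261 -12.33618627 108.92617195] [-0.22765978 -0.30879213 -0.02094036]
red [574.3  -4.8  43.1]
scene 130 5 x 7.0 12.0 y -2.0 10.0
scene 140 32 x -5.0 15.0 y -9.0 16.0
scene 150 36 x -4.0 13.0 y -9.0 16.0
scene 160 28 x -4.0 14.0 y -11.0 16.0
scene 170 39 x 2.0 15.0 y -24.0 32.0
scene 180 113 x -11.0 16.0 y -33.0 37.0
side 130 1 x -3.0 -3.0 y -5.0 -5.0
side 140 25 x -11.0 6.0 y -13.0 15.0
side 150 29 x -10.0 9.0 y -14.0 14.0
side 160 33 x -11.0 5.0 y -14.0 13.0
side 170 21 x -11.0 -1.0 y -14.0 7.0
side 180 51 x -14.0 8.0 y -31.0 34.0
```

>>> arm_command(
  steps=[
    {"x":-29,"y":33,"z":0,"yaw":0},
    {"x":-29,"y":33,"z":0,"yaw":0},
    {"x":-29,"y":33,"z":0,"yaw":0},
    {"x":-29,"y":33,"z":0,"yaw":0},
    {"x":-29,"y":32,"z":0,"yaw":0},
  ],
)

```text
t: 14.62
ee_pos: [634.3, 163.4, 106.8]
eef_rot: [0.001, -0.037, 0.999, 0.0]
ft_force: [0.4, -0.6, 0.5]
opening: -0.0
grasp_force: 0.0
```

>>> arm_command(
  steps=[
    {"x":0,"y":0,"z":15,"yaw":0},
    {"x":0,"y":0,"z":15,"yaw":0},
    {"x":0,"y":0,"z":10,"yaw":0},
    {"x":0,"y":0,"z":0,"yaw":0},
    {"x":0,"y":0,"z":0,"yaw":0},
  ],
)

```text
t: 15.25
ee_pos: [633.3, 160.9, 68.2]
eef_rot: [0.0, -0.037, 0.999, 0.0]
ft_force: [-0.1, -0.2, -0.0]
opening: -0.0
grasp_force: 0.0
```

Run:
```python
from h import *
s=telemetry.sense(); e=s["ee_pos"]; print(s["t"],e,s["ft_force"])
p=viewer.get_image("wrist"); save(p,"wrist4"); print([(np.round(d["location"]),d["score"]) for d in spotter.tip_of(p,"yellow_lip")[:2]])
p=viewer.get_image("scene"); P=pts(p); save(p,"scene4"); print([(np.round(d["location"]),d["score"]) for d in spotter.tip_of(p,"yellow_lip")[:2]])
m=(np.hypot(P[...,0]-e[0],P[...,1]-e[1])<22)&(P[...,2]>65)&(P[...,2]<125);q=P[m]
for z in range(60,125,10):
    k=q[(q[:,2]>=z)&(q[:,2]<z+10)]
    if len(k): print(z,len(k),k[:,0].min(),k[:,0].max(),k[:,1].min(),k[:,1].max())
```

```text
15.25 [633.25741646 160.94051283  68.23710138] [-0.09409054 -0.23916349 -0.04389429]
[(array([606., 159.,  46.]), 0.92)]
[(array([610., 158.,  44.]), 0.76), (array([ 796., -179.,   -1.]), 0.67)]
90 6 638.6583943384835 645.1225627153165 157.80132467672962 172.75410651112372
100 28 626.619986608715 645.2710444166838 151.2166880511389 177.26366109290277
110 29 637.9397957958054 645.0533724158158 150.36479374450823 177.62342909879328
120 12 636.6859200614923 645.2679001195935 160.64043810185757 176.94161055548213
```

View pics/wrist4.png

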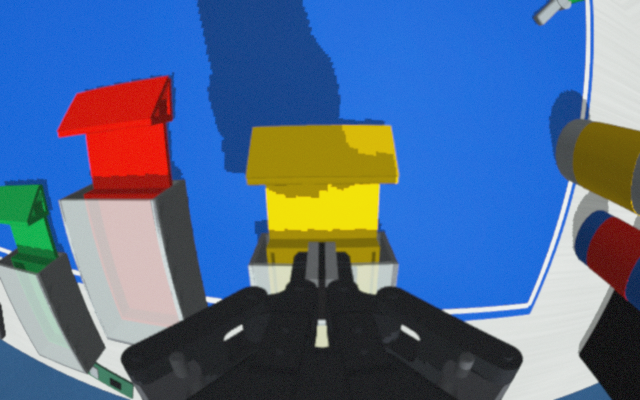

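>>> arm_command(
  steps=[
    {"x":0,"y":0,"z":15,"yaw":0},
    {"x":0,"y":0,"z":15,"yaw":0},
    {"x":0,"y":0,"z":10,"yaw":0},
    {"x":0,"y":0,"z":5,"yaw":0},
    {"x":0,"y":0,"z":5,"yaw":0},
  ],
)

```text
t: 16.08
ee_pos: [633.1, 161.5, 17.4]
eef_rot: [0.0, -0.037, 0.999, 0.0]
ft_force: [-0.0, 0.4, 0.3]
opening: 0.3
grasp_force: 0.0
```

>>> arm_command(
  steps=[
    {"x":0,"y":0,"z":4,"yaw":0},
    {"x":0,"y":0,"z":4,"yaw":0},
    {"x":0,"y":0,"z":4,"yaw":0},
    {"x":0,"y":0,"z":3,"yaw":0},
    {"x":0,"y":0,"z":0,"yaw":0},
  ],
)

```text
t: 16.7
ee_pos: [632.7, 161.4, 2.5]
eef_rot: [-0.0, -0.037, 0.999, -0.0]
ft_force: [0.5, -0.1, -0.3]
opening: 0.1
grasp_force: 0.0
```

>>> arm_command(
  steps=[
    {"x":0,"y":0,"z":3,"yaw":0},
    {"x":5,"y":0,"z":0,"yaw":0},
    {"x":5,"y":0,"z":0,"yaw":0},
    {"x":5,"y":0,"z":0,"yaw":0},
    {"x":5,"y":0,"z":0,"yaw":0},
  ],
)

```text
t: 17.32
ee_pos: [613.8, 160.1, 0.1]
eef_rot: [0.001, -0.037, 0.999, 0.0]
ft_force: [1.8, 0.1, -1.0]
opening: 0.1
grasp_force: 1.1
```

>>> arm_command(
  steps=[
    {"x":6,"y":0,"z":0,"yaw":0},
    {"x":6,"y":0,"z":0,"yaw":0},
    {"x":6,"y":0,"z":0,"yaw":0},
    {"x":6,"y":0,"z":0,"yaw":0},
    {"x":6,"y":0,"z":0,"yaw":0},
  ],
)

```text
t: 17.95
ee_pos: [582.8, 157.5, -0.1]
eef_rot: [0.0, -0.037, 0.999, -0.0]
ft_force: [2.1, -0.7, 0.0]
opening: -0.1
grasp_force: 1.1
```

>>> arm_command(
  steps=[
    {"x":6,"y":0,"z":0,"yaw":0},
    {"x":6,"y":0,"z":0,"yaw":0},
    {"x":6,"y":0,"z":0,"yaw":0},
    {"x":6,"y":0,"z":0,"yaw":0},
    {"x":5,"y":0,"z":0,"yaw":0},
  ],
)

```text
t: 18.58
ee_pos: [553.6, 155.5, -0.2]
eef_rot: [-0.0, -0.037, 0.999, -0.0]
ft_force: [2.1, -2.0, 1.3]
opening: 0.2
grasp_force: 1.1
```

>>> arm_command(
  steps=[
    {"x":4,"y":0,"z":0,"yaw":0},
    {"x":4,"y":0,"z":0,"yaw":0},
    {"x":4,"y":0,"z":0,"yaw":0},
    {"x":3,"y":0,"z":0,"yaw":0},
    {"x":3,"y":0,"z":0,"yaw":0},
  ],
)

```text
t: 19.2
ee_pos: [535.9, 154.2, -0.3]
eef_rot: [-0.0, -0.037, 0.999, -0.0]
ft_force: [2.9, -1.9, 1.0]
opening: 0.1
grasp_force: 1.1
```

>>> arm_command(
  steps=[
    {"x":2,"y":0,"z":0,"yaw":0},
    {"x":2,"y":0,"z":0,"yaw":0},
    {"x":2,"y":0,"z":0,"yaw":0},
    {"x":1,"y":0,"z":0,"yaw":0},
    {"x":1,"y":0,"z":0,"yaw":0},
  ],
)

```text
t: 19.82
ee_pos: [528.1, 153.7, -0.3]
eef_rot: [-0.0, -0.037, 0.999, -0.0]
ft_force: [2.9, -1.4, 0.4]
opening: 0.1
grasp_force: 1.0
```

>>> arm_command(
  steps=[
    {"x":1,"y":0,"z":0,"yaw":0},
    {"x":1,"y":0,"z":0,"yaw":0},
    {"x":1,"y":0,"z":0,"yaw":0},
    {"x":1,"y":0,"z":0,"yaw":0},
    {"x":1,"y":0,"z":0,"yaw":0},
  ],
)

```text
t: 20.45
ee_pos: [523.2, 153.3, -0.2]
eef_rot: [0.0, -0.037, 0.999, 0.0]
ft_force: [3.8, -0.4, -0.2]
opening: -0.1
grasp_force: 1.9
```

>>> arm_command(
  steps=[
    {"x":1,"y":0,"z":0,"yaw":0},
    {"x":1,"y":0,"z":0,"yaw":0},
    {"x":1,"y":0,"z":0,"yaw":0},
    {"x":0,"y":0,"z":0,"yaw":0},
    {"x":0,"y":0,"z":0,"yaw":0},
  ],
)

```text
t: 21.08
ee_pos: [523.3, 153.5, 0.1]
eef_rot: [0.003, -0.037, 0.999, 0.001]
ft_force: [8.0, -0.8, -4.7]
opening: -0.2
grasp_force: 3.3
```

>>> arm_command(
  steps=[
    {"x":-7,"y":0,"z":0,"yaw":0},
    {"x":-7,"y":0,"z":0,"yaw":0},
    {"x":0,"y":0,"z":-20,"yaw":0},
    {"x":0,"y":0,"z":-40,"yaw":0},
    {"x":0,"y":0,"z":-50,"yaw":0},
  ],
)

```text
t: 21.7
ee_pos: [532.3, 154.3, 109.8]
eef_rot: [-0.003, -0.037, 0.999, -0.0]
ft_force: [0.6, 0.5, 0.0]
opening: -0.2
grasp_force: 0.0
```

>>> arm_command(
  steps=[
    {"x":0,"y":-20,"z":-50,"yaw":0},
    {"x":0,"y":0,"z":-30,"yaw":0},
    {"x":0,"y":0,"z":0,"yaw":0},
    {"x":0,"y":0,"z":0,"yaw":0},
    {"x":0,"y":0,"z":0,"yaw":0},
  ],
)

```text
t: 22.32
ee_pos: [534.3, 134.3, 188.1]
eef_rot: [-0.002, -0.037, 0.999, -0.0]
ft_force: [-0.7, -0.3, -0.1]
opening: 0.3
grasp_force: 0.0
```

Run:
```python
from h import *
s=telemetry.sense(); print(s["t"],s["ee_pos"],s["ft_force"])
p=viewer.get_image("scene"); save(p,"scene5"); P=pts(p); hsv=cv2.cvtColor(p["frame"],cv2.COLOR_RGB2HSV)
for l in("yellow_lip","red_lip","green_lip","battery"):print(l,[(np.round(d["location"]).tolist(),round(d["score"],2)) for d in spotter.tip_of(p,l)[:1]])
for nm,c,hr in (("yellow",(508,153),(18,35)),("red",(573,-10),(0,8)),("green",(674,-184),(40,85))):
    m=(hsv[...,0]>=hr[0])&(hsv[...,0]<=hr[1])&(hsv[...,1]>110)&(np.abs(P[...,0]-c[0])<25)&(np.abs(P[...,1]-c[1])<60)&(P[...,2]>41)&(P[...,2]<50)
    print(nm,cv2.minAreaRect(P[m][:,:2].astype(np.float32)))
```

```text
22.325 [534.28499164 134.25702091 188.09066474] [-0.74658141 -0.32269529 -0.09860909]
yellow_lip [([516.0, 151.0, 48.0], 0.85)]
red_lip [([577.0, -9.0, 42.0], 0.72)]
green_lip [([675.0, -183.0, 40.0], 0.94)]
battery [([619.0, 166.0, 14.0], 0.56)]
yellow ((508.5918273925781, 152.67608642578125), (11.313237190246582, 97.323486328125), 4.42299747467041)
red ((574.6978759765625, -6.610771179199219), (11.302263259887695, 98.67393493652344), 5.527066707611084)
green ((669.977783203125, -180.5384979248047), (9.923229217529297, 98.951171875), 3.584179639816284)
```

View pics/scene5.png

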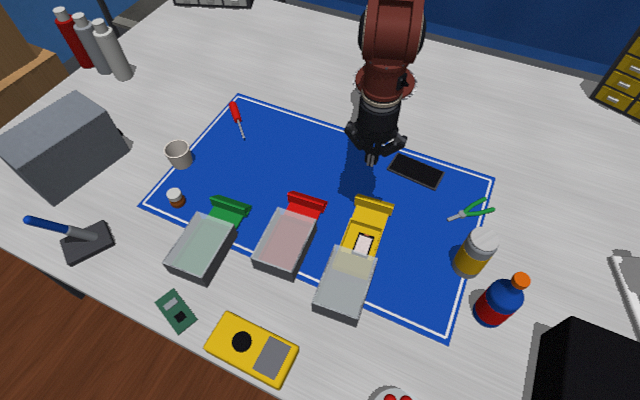

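Scene5 shows the yellow tray out, with its lip at (373,205) and the battery in its bay at (363,243). Red and green are shut and the bystanders haven't moved.

```bash
python3 -c "
from cell import job_done; print(job_done())"
```

```text
the job is handed in; nothing more can be done
None
```

The job is handed in (no verdict came back): the red tray was pushed shut to its stop, then the yellow tray was drawn out to its stop, about 99 mm by camera. The battery is lying in its bay, the green tray is shut, the bystanders look unmoved, and the arm is clear at about 22 s of the 53 s allowed.

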